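Close the flower press evenly and drop its bar

ROBOT

A 6-joint arm with a two-finger parallel gripper is mounted at the origin on the work surface. World frame = base frame: x ahead of the robot, y to its left, z up, the work surface at z = 0. Lengths are in mm, angles in rad, forces in N, time in s.
With the tool pointing down it reaches from about 275 to 1000 mm from the base axis. Payload 8.4 kg.
Tool frame: the origin (TCP) lies at the very end of the fingers, on their centre line; the grasp point (between the pads) lies r.hold_point_z behind it (r.hold_point_z is the distance from the TCP to the grasp point, in mm); x points along the fingers, z is the direction in which the jaws open and shut, and the axes are right-handed (so a half turn about x gives the same grasp; the last joint's range is limited). The gripper opens to 85 mm and grips with 20 to 120 N. Pads are 22 mm wide; open, the fingers measure 114 mm over their backs; the gripper's body (76 mm by 85 mm) begins 54 mm behind the grasp point. The pads swing forward as they close: fully open they stand 13 mm farther back than shut.
Start: joints at [-1.298, 0.353, 1.633, -0, 1.155, -0.002], TCP at [169.595, -601.553, 231.281] pointing down, gripper open.
Joint ranges: [-2.63, 2.63], [-0.92, 2.1], [0.06, 2.66], [-1.3, 4.44], [0, 2.69], [-3.02, 3.02]. Speed limits (rad/s): [2.22, 2.22, 2.79, 3.14, 3.14, 3.14].

INTERFACE

Orientations are given as [roll, pitch, yaw] about the fixed x, y, z axes, in that order (R = Rz(yaw) Ry(pitch) Rx(roll)).
In Python, from rig import r gives the robot as it stands.
- The arm moves only by the tool jog_arm, never from a script. Its argument "series" is a list of rows, each a list of 7 numbers: the turn, a rotation vector about the tool's x, y, z in degrees, then the shift along the tool's x, y, z in cm, then the opening, from 0 (shut) to 1 (fully open). In form: [[wx, wy, wz, tx, ty, tz, fingers], ...]. A call has 1 to 20 rows; each row shifts and turns the commanded pose from where the row before left it, along the tool's axes as they then stand; what a row does not reach is not made up. A row lasts 1/10 s, in which the tool goes at most 50 mm and 8.59 degrees, less where a joint would pass 70% of its speed; a pose out of reach is approached as far as the arm can. A call with a gripper value outside its range is refused whole. The fingers move at their own pace and stop on an object; "force" is the grip in N (left out, the last holds). Time passes only in rows, so rows that do not move let the fingers close. It gives the time, the measured TCP pose, the force and the opening at its end, in the units of the state.
- r.sense(): the state, without advancing time (a new reading comes with each control period).
- r.grab_frame(name): name is "scene" or "side" or "wrist"; returns (picture, depth): 480x640x3 uint8, red, green, blue; 480x640 float32, mm along the optical axis (not along the pixel's ray), 0 where there is no reading.
- r.get_calibration(name): a dict with "mtx" (3x3 intrinsics, pixels), "position" and "rotation" of the camera in the world; the wrist camera has in their place "mount" (4x4, takes a point from camera to tool coordinates, whose origin is the TCP and whose axes are the tool frame's). Camera axes: x right, y down, z forward; pixel columns grow to the right and rows downward; lengths in mm; the calibration is good to about 2 mm. A picture is of the moment at which its call begins: read the wrist's pose just before it. get_calibration takes no time and is no camera call.
- r.sign_off(): hands the job in, once; it reports no verdict.
The state is a dict: "clock": time; "qpos": joint angles; "qvel": joint speeds; "joint_efforts": joint torques, N m; "eef_pos": TCP position; "tcp_rot": TCP orientation; "contact_force": force on the tool from outside, world axes, zero at the start; "wrist_torque": the same for the moment, N m; "opening": opening from 0.0 (shut) to 1.0 (fully open).
Only numpy, scipy, OpenCV 4.12 (cv2) and the standard library are available. Lean on these libraries where they do the work, as an engineer would, in place of code of your own. Each camera call takes 0.05 s, during which the arm holds its last target.

TASK

Close the flower press: turn its four lever nuts clockwise in criss-cross order (each time the diagonally opposite corner next), first all four to about half way, then in a second criss-cross round all four to their stops, so that the top board comes down evenly and seats. Then lift the drop bar over the low cheek of its keeper and let it fall fully into the notch. Leave the things standing round the press where they are.

Things in the scene. Friction and masses are not known exactly. Their poses are not given: they have to be found in the camera images.
- press: Wooden flower press fixed to the table: ground board 290 x 260 x 20 mm with a 180 x 240 mm frame on it whose upper edge is 50 mm above the table. Origin: at table height under the middle of the frame. Its x axis points from the near (robot) side to the far side, y to the left, z up. The press may stand turned by up to about 0.25 rad.
- board_mid (a point): Middle of the upper face of the plywood top board (180 x 240 x 18 mm). It starts about 80 mm above the table, with a gap of about 12 mm between board and frame, and is 68 mm above the table when the board is seated on the frame. Light springs hold it up against the washers under the four nuts (net about 5 N), so it follows the nuts down, 8 mm per rad when all turn alike, and tilts when they are uneven.
- nut_nl (a joint): Lever nut at the near left corner: clockwise turn seen from above, in rad. Starts at 0 to 0.2, half way is 0.75, the hard stop (fully tight) is 1.5. At 0 its arm points along the press's +y (left), at the stop nearly along +x. Stays where it is left; turning it takes about 2.5 N at the peg. The nut sinks 8 mm per rad.
- stud_nl (a point): Top of the fixed steel stud (8 mm thick) that is the near left nut's turning axis; 120 mm above the table, at (-60, 100) mm from the press origin in the press frame. The nut's hub round it is 24 mm thick, its top at 109 mm at joint 0.
- peg_nl (a point): Centre of the top of the upright black peg (14 mm thick, free height 30 mm) at the end of the near left nut's arm, 50 mm from the stud's axis; the peg top is 138 mm above the table at joint 0, 126 mm at the stop. The arm below it (11 mm wide, 10 mm thick, with an 18 mm boss under the peg) has its upper face 30 mm below the peg top.
- nut_nr (a joint): Lever nut at the near right corner: clockwise turn seen from above, in rad. Starts at 0 to 0.2, half way is 0.75, the hard stop (fully tight) is 1.5. At 0 its arm points along the press's +x (away from the robot), at the stop nearly along -y (right). Stays where it is left; turning it takes about 2.5 N at the peg. The nut sinks 8 mm per rad.
- stud_nr (a point): Top of the fixed steel stud (8 mm thick) that is the near right nut's turning axis; 120 mm above the table, at (-60, -100) mm from the press origin in the press frame. The nut's hub round it is 24 mm thick, its top at 109 mm at joint 0.
- peg_nr (a point): Centre of the top of the upright black peg (14 mm thick, free height 30 mm) at the end of the near right nut's arm, 50 mm from the stud's axis; the peg top is 138 mm above the table at joint 0, 126 mm at the stop. The arm below it (11 mm wide, 10 mm thick, with an 18 mm boss under the peg) has its upper face 30 mm below the peg top.
- nut_fl (a joint): Lever nut at the far left corner: clockwise turn seen from above, in rad. Starts at 0 to 0.2, half way is 0.75, the hard stop (fully tight) is 1.5. At 0 its arm points along the press's +y (left), at the stop nearly along +x. Stays where it is left; turning it takes about 2.5 N at the peg. The nut sinks 8 mm per rad.
- stud_fl (a point): Top of the fixed steel stud (8 mm thick) that is the far left nut's turning axis; 120 mm above the table, at (60, 100) mm from the press origin in the press frame. The nut's hub round it is 24 mm thick, its top at 109 mm at joint 0.
- peg_fl (a point): Centre of the top of the upright black peg (14 mm thick, free height 30 mm) at the end of the far left nut's arm, 50 mm from the stud's axis; the peg top is 138 mm above the table at joint 0, 126 mm at the stop. The arm below it (11 mm wide, 10 mm thick, with an 18 mm boss under the peg) has its upper face 30 mm below the peg top.
- nut_fr (a joint): Lever nut at the far right corner: clockwise turn seen from above, in rad. Starts at 0 to 0.2, half way is 0.75, the hard stop (fully tight) is 1.5. At 0 its arm points along the press's +x (away from the robot), at the stop nearly along -y (right). Stays where it is left; turning it takes about 2.5 N at the peg. The nut sinks 8 mm per rad.
- stud_fr (a point): Top of the fixed steel stud (8 mm thick) that is the far right nut's turning axis; 120 mm above the table, at (60, -100) mm from the press origin in the press frame. The nut's hub round it is 24 mm thick, its top at 109 mm at joint 0.
- peg_fr (a point): Centre of the top of the upright black peg (14 mm thick, free height 30 mm) at the end of the far right nut's arm, 50 mm from the stud's axis; the peg top is 138 mm above the table at joint 0, 126 mm at the stop. The arm below it (11 mm wide, 10 mm thick, with an 18 mm boss under the peg) has its upper face 30 mm below the peg top.
- bar_swing (a joint): Sideways swing of the steel drop bar about its near post (112 mm to the near side of the press origin), rad, positive to the left. The bar (10 mm wide, 14 mm high, middle 95 mm above the table when level) lies over the middle of the top board. 0: exactly over the keeper's notch. It starts at 0.13 to 0.18, waiting on the keeper's ledge left of the low cheek. Range -0.06 to 0.24.
- bar_lift (a joint): Upward tilt of the drop bar about the same post, rad: 0 lying level (on the ledge or in the notch), up to 0.5. It falls by its own weight (180 g) when let go.
- bar_tab (a point): Centre of the top of the upright steel tab on the drop bar, to take hold of: 22 mm along the bar, 10 mm across it, 33 mm tall above the bar, 207 mm from the post's axis; its top is 135 mm above the table with the bar level.
- notch (a point): Middle of the floor of the keeper's notch, at the far side of the press, 234 mm from the bar's post axis, 88 mm above the table. The notch is 18 mm wide; left of it a low cheek (8 mm thick) rises 20 mm above the floor, right of it a taller cheek rises 32 mm. The waiting ledge left of the low cheek is level with the notch floor. To clear the low cheek the bar has to be lifted by more than 0.09 rad.
- twine: Bystander: roll of hemp twine, 66 mm wide, 80 mm tall, upright; origin under its middle.
- pine_cone: Bystander: upright pine cone, about 60 mm wide, 65 mm tall; origin under its middle.
- varnish_jar: Bystander: amber glass jar with a steel cap, 60 mm wide, 75 mm tall; origin under its middle.

How it is judged (in metres and radians):
On the way, in this order (a step that is already met when the one before it is completed fails the run):
1. all four nuts are about half way (0.4 to 1.1 rad) (value of joint nut_nl between 0.4 and 1.1 rad and value of joint nut_fr between 0.4 and 1.1 rad and value of joint nut_nr between 0.4 and 1.1 rad and value of joint nut_fl between 0.4 and 1.1 rad), for 0.1 s.
2. all four nuts are at their stops (over 1.36 of 1.5 rad) and the top board is seated (value of joint each of nut_nl, nut_fr, nut_nr, nut_fl above 1.36 rad and z of board_mid in the frame of press below 0.0705 m), for 0.2 s.
3. the drop bar lies in the keeper's notch (value of joint bar_lift below 0.03 rad and value of joint bar_swing between -0.032 and 0.032 rad), for 0.2 s.
At the end, for the whole second after the job is handed in: All four nuts are at their stops (over 1.36 of 1.5 rad), the top board is down on the frame (within 2.5 mm), and the drop bar lies at rest in the keeper's notch (swing within 0.032 rad of the middle, lift under 0.03 rad) (all of step 2 and all of step 3 and velocity of joint bar_lift below 0.1 rad/s); the robot touches nothing.
It fails at once if one nut is run past 1.1 rad while another is still below 0.4 rad, so the board cocks (value of joint any of nut_nl, nut_fr, nut_nr, nut_fl above 1.1 rad and value of joint any of nut_nl, nut_fr, nut_nr, nut_fl below 0.4 rad).
It fails at once if first round out of criss-cross order: two neighbouring nuts are past 0.35 rad while the other two are not ((value of joint each of nut_nl, nut_fl above 0.35 rad and value of joint each of nut_fr, nut_nr below 0.35 rad) or (value of joint each of nut_fl, nut_fr above 0.35 rad and value of joint each of nut_nr, nut_nl below 0.35 rad) or (value of joint each of nut_fr, nut_nr above 0.35 rad and value of joint each of nut_nl, nut_fl below 0.35 rad) or (value of joint each of nut_nr, nut_nl above 0.35 rad and value of joint each of nut_fl, nut_fr below 0.35 rad)).
It fails at once if second round out of criss-cross order: two neighbouring nuts are past 1.2 rad while the other two are not ((value of joint each of nut_nl, nut_fl above 1.2 rad and value of joint each of nut_fr, nut_nr below 1.2 rad) or (value of joint each of nut_fl, nut_fr above 1.2 rad and value of joint each of nut_nr, nut_nl below 1.2 rad) or (value of joint each of nut_fr, nut_nr above 1.2 rad and value of joint each of nut_nl, nut_fl below 1.2 rad) or (value of joint each of nut_nr, nut_nl above 1.2 rad and value of joint each of nut_fl, nut_fr below 1.2 rad)).
It fails at once if a bystander is moved by more than 25 mm (distance of any of twine, pine_cone, varnish_jar from where it was at the start of the episode above 0.025 m).
It also fails if it takes over 72 s, if anything falls off the work surface, if the arm or the gripper's body presses on something with over 40 N, if the wrist force passes 120 N, or if a joint passes its speed limit or range.

## Working session

There is one attempt and no reset: what is moved stays moved. The work goes in short steps, Python scripts to look and compute and a tool call to move; the robot and the scene stay as the last step left them, time stands still between calls to the robot, and variables do not carry over. Pictures are saved under pics/ and viewed, and the job is handed in when it is done.

Besides the shell and the picture viewer there is one more tool, called after "Call:" as name(argument=value, ...) on one line, values as JSON. jog_arm: Moves the arm, as the interface text tells. Its arguments: {"type":"object","properties":{"series":{"type":"array"},"force":{"type":"number"}},"required":["series"]}

```bash
ls; mkdir -p pics; python3 - <<'E'
from rig import r
import cv2,numpy as np
s=r.sense();print({k:np.round(v,3) if not isinstance(v,dict) else v for k,v in s.items()});print(r.hold_point_z)
for n in("scene","side","wrist"):
    c=r.get_calibration(n);print(n,{k:np.round(v,3).tolist() for k,v in c.items()})
for n in("scene","side"):
    p,d=r.grab_frame(n);cv2.imwrite(f"pics/{n}0.png",p[:,:,::-1]);np.savez(f"pics/{n}0.npz",p=p,d=d)
E
```

```text
pics
{'clock': np.float64(0.0), 'qpos': array([-1.298,  0.354,  1.634,  0.   ,  1.155, -0.002]), 'qvel': array([-0.   , -0.001,  0.001, -0.002, -0.001,  0.   ]), 'joint_efforts': array([-3.0000e-03, -6.0525e+01, -3.4207e+01, -0.0000e+00,  9.0000e-03,
       -0.0000e+00]), 'eef_pos': array([ 169.475, -601.107,  230.584]), 'tcp_rot': array([3.127, 1.569, 1.831]), 'contact_force': array([ 0.57 , -0.075, -0.525]), 'wrist_torque': array([-0.002, -0.001,  0.018]), 'opening': np.float64(1.001)}
18.700000000000003
scene {'mtx': [[553.629, 0.0, 310.682], [0.0, 553.629, 237.932], [0.0, 0.0, 1.0]], 'position': [1445.045, -7.16, 928.786], 'rotation': [-2.318, 0.004, 1.58]}
side {'mtx': [[451.424, 0.0, 318.952], [0.0, 451.424, 232.646], [0.0, 0.0, 1.0]], 'position': [342.334, 706.614, 812.552], 'rotation': [-2.34, -0.01, -2.812]}
wrist {'mtx': [[367.754, 0.0, 326.313], [0.0, 367.754, 232.283], [0.0, 0.0, 1.0]], 'mount': [[-0.001, -0.274, 0.962, -142.514], [-0.0, -0.962, -0.274, 70.012], [1.0, -0.0, 0.001, -0.174], [0.0, 0.0, 0.0, 1.0]]}
```

View pics/scene0.png

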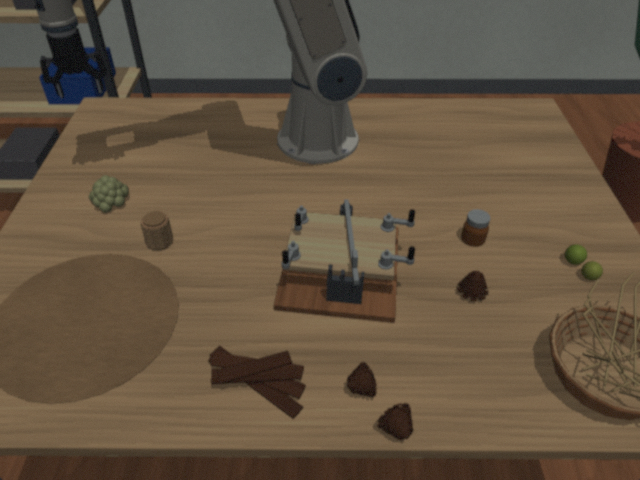

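View pics/side0.png

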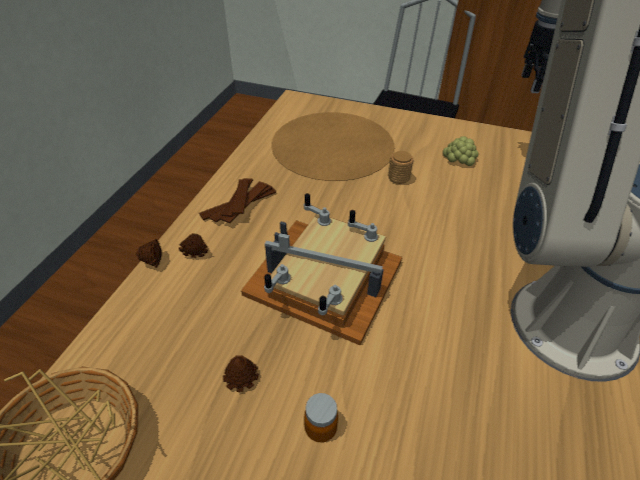

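The scene camera looks back at the robot, with the press at about (345,260) and its pegs at (297,220), (285,256), (411,215) and (411,255). The side view agrees. Next I'll measure the points.

```bash
cat > h.py <<'E'
import numpy as np,cv2
from scipy.spatial.transform import Rotation as R
def pose(cal,s=None):
    if "mount" in cal:
        M=np.array(cal["mount"]);T=np.eye(4);T[:3,:3]=R.from_euler("xyz",s["tcp_rot"]).as_matrix();T[:3,3]=s["eef_pos"];return T@M
    T=np.eye(4);T[:3,:3]=R.from_euler("xyz",cal["rotation"]).as_matrix();T[:3,3]=cal["position"];return T
def cloud(d,cal,T):
    K=np.array(cal["mtx"]);v,u=np.mgrid[:d.shape[0],:d.shape[1]]
    P=np.stack([(u-K[0,2])/K[0,0]*d,(v-K[1,2])/K[1,1]*d,d],-1)
    return P@T[:3,:3].T+T[:3,3]
def ray(u,v,z,cal,T):
    K=np.array(cal["mtx"]);q=T[:3,:3]@np.array([(u-K[0,2])/K[0,0],(v-K[1,2])/K[1,1],1]);return T[:3,3]+q*(z-T[2,3])/q[2]
def proj(p,cal,T):
    K=np.array(cal["mtx"]);q=T[:3,:3].T@(np.array(p)-T[:3,3]);return K[0,0]*q[0]/q[2]+K[0,2],K[1,1]*q[1]/q[2]+K[1,2]
E
cat > m.py <<'E'
from h import *
from rig import r
for n in("scene","side"):
    f=np.load(f"pics/{n}0.npz");d=f["d"];p=f["p"];cal=r.get_calibration(n);T=pose(cal);P=cloud(d,cal,T)
    print(n,"table z",np.median(P[400:430,250:300,2]) )
    for lo,hi in((122,145),(55,85)):
      m=((d>0)&(P[...,2]>lo)&(P[...,2]<hi)&(P[...,0]>350)&(P[...,0]<1000)&(abs(P[...,1])<450)).astype(np.uint8)
      nn,L,st,ce=cv2.connectedComponentsWithStats(m)
      for i in range(1,nn):
        if st[i,4]>4: q=P[L==i];print(lo,st[i],q.mean(0).round(1),q.max(0).round(1),p[L==i].mean(0).round())
E
python3 m.py
```

```text
scene table z 1.2582041080420936
122 [408 209   7   9  50] [502.3 204.8 131.9] [508.6 211.6 139.5] [40. 34. 28.]
122 [295 212   6  10  50] [517.3 -48.1 133.1] [524.4 -42.1 142.6] [35. 34. 31.]
122 [408 246   7   9  55] [621.9 189.2 133.2] [629.4 196.2 140.8] [39. 34. 28.]
122 [352 249   6  13  64] [635.5  72.4 132.2] [646.6  77.5 137.3] [88. 90. 88.]
122 [282 250   7   9  52] [634.4 -70.7 132.3] [640.1 -64.4 140.1] [37. 34. 30.]
55 [ 350  206   46   74 2130] [551.4 119.4  78.9] [643.2 176.9  85. ] [121. 108.  85.]
55 [466 209  24  20 374] [449.9 375.3  71.8] [473.2 402.   80.6] [89. 90. 88.]
55 [140 211  30  25 568] [ 471.5 -385.4   74.3] [ 495.6 -356.5   84.8] [90. 73. 54.]
55 [ 283  210   70   66 3122] [546.2   5.3  78.4] [632.4  70.5  84.9] [121. 108.  84.]
55 [470 270  14  12  94] [622.1 338.9  59. ] [637.9 352.8  66.9] [55. 38. 28.]
55 [326 280  37  14 343] [666.5  51.6  69.8] [674.5  89.7  84.8] [31. 32. 33.]
55 [549 331  23  52 336] [835.5 442.3  67.2] [888.5 449.9  74.5] [87. 67. 48.]
55 [357 362  17  20 170] [866.9  84.1  58.7] [884.1  98.   67.1] [52. 36. 27.]
55 [384 403  
[... 618 characters left out ...]
29.4  -3.8  79.7] [625.2  49.4  84.9] [174. 153. 103.]
55 [183 235  17   9  90] [862.3  90.6  59. ] [881.6 102.3  67.7] [58. 32. 17.]
55 [143 239  14  14 101] [942.  138.2  58.8] [960.1 155.6  65.8] [55. 30. 14.]
55 [265 250  15  14 116] [659.8  85.5  69. ] [671.7  95.5  84.9] [34. 34. 34.]
55 [ 270  253   98   63 3066] [534.1 123.8  79.1] [639.1 184.6  85. ] [165. 143.  96.]
55 [368 271  15  17 121] [424.2  78.9  70.8] [437.9  85.5  84.9] [34. 35. 36.]
55 [229 355  18  17 188] [617.2 344.6  59.2] [634.  359.7  67.9] [64. 36. 18.]
55 [ 81 367  48  19 214] [826.7 446.2  68.8] [876.1 450.   74.1] [148. 108.  61.]
55 [305 393  32  35 861] [442.1 385.   74.4] [469.  408.7  79.8] [130. 136. 133.]
```

```bash
cat >> h.py <<'E'
def go(s,pos,phi):
    """rotation about tool x (deg, + = clockwise) and shift in current tool axes (cm) to TCP pos with tool z at world angle phi"""
    Rm=R.from_euler("xyz",s["tcp_rot"]).as_matrix()
    ph=np.arctan2(Rm[1,2],Rm[0,2])
    w=-np.degrees((phi-ph+np.pi)%(2*np.pi)-np.pi)
    d=Rm.T@(np.array(pos)-s["eef_pos"])/10
    # shift in axes after turning
    c,sn=np.cos(np.radians(w)),np.sin(np.radians(w))
    d2=[d[0],c*d[1]+sn*d[2],-sn*d[1]+c*d[2]]
    return ph,w,d.round(2),np.round(d2,2)
E
python3 - <<'E'
from h import *
from rig import r
s=r.sense();Rm=R.from_euler("xyz",s["tcp_rot"]).as_matrix();print(Rm.round(3))
print(go(s,[535,50,290],-1.57))
E
```

```text
[[-0.     0.962  0.271]
 [ 0.001  0.271 -0.962]
 [-1.    -0.    -0.001]]
(np.float64(-1.2960059088458054), np.float64(15.698705034658106), array([ -5.87,  52.85, -52.76]), array([ -5.87,  36.6 , -65.1 ]))
```

Call:
jog_arm(series=[[0,0,0,-0.3,2.7,-2.6,0.3],[0,0,0,-0.3,2.7,-2.6,0.3],[0,0,0,-0.3,2.7,-2.6,0.3],[0,0,0,-0.3,2.7,-2.6,0.3],[0,0,0,-0.3,2.7,-2.6,0.3],[0,0,0,-0.3,2.7,-2.6,0.3],[0,0,0,-0.3,2.7,-2.6,0.3],[0,0,0,-0.3,2.7,-2.6,0.3],[0,0,0,-0.3,2.7,-2.6,0.3],[0,0,0,-0.3,2.7,-2.6,0.3],[0,0,0,-0.3,2.7,-2.6,0.3],[0,0,0,-0.3,2.7,-2.6,0.3],[0,0,0,-0.3,2.7,-2.6,0.3],[0,0,0,-0.3,2.7,-2.6,0.3],[0,0,0,-0.3,2.7,-2.6,0.3],[0,0,0,-0.3,2.7,-2.6,0.3],[0,0,0,-0.3,2.7,-2.6,0.3],[0,0,0,-0.3,2.7,-2.6,0.3],[0,0,0,-0.3,2.7,-2.6,0.3],[0,0,0,-0.3,2.7,-2.6,0.3]], force=20)

```text
clock: 2.1
eef_pos: [548.6, 47.0, 291.1]
tcp_rot: [-1.602, 1.57, -2.897]
contact_force: [1.2, -0.7, 0.0]
opening: 0.302
```

Call:
jog_arm(series=[[8,0,0,0,0,0,0.3],[8,0,0,0,0,0,0.3],[0,0,0,0,0,0,0.3]])

```text
clock: 2.4
eef_pos: [548.0, 45.8, 290.8]
tcp_rot: [-1.444, 1.57, -3.021]
contact_force: [-0.4, -0.4, 0.2]
opening: 0.295
```

```bash
cat > shot.py <<'E'
import sys
from h import *
from rig import r
s=r.sense();p,d=r.grab_frame("wrist");n=sys.argv[1]
cv2.imwrite(f"pics/{n}.png",p[:,:,::-1]);np.savez(f"pics/{n}.npz",p=p,d=d,T=pose(r.get_calibration("wrist"),s))
print(s["clock"],s["eef_pos"].round(1),s["qpos"].round(2),s["opening"],s["contact_force"].round(1),go(s,s["eef_pos"],0)[0])
E
python3 shot.py w1
```

```text
2.4 [548.   45.8 290.8] [ 0.08  0.18  1.73 -0.    1.23  1.66] 0.29461804406490505 [-0.4 -0.4  0.2] -1.5766461032450754
```

View pics/w1.png

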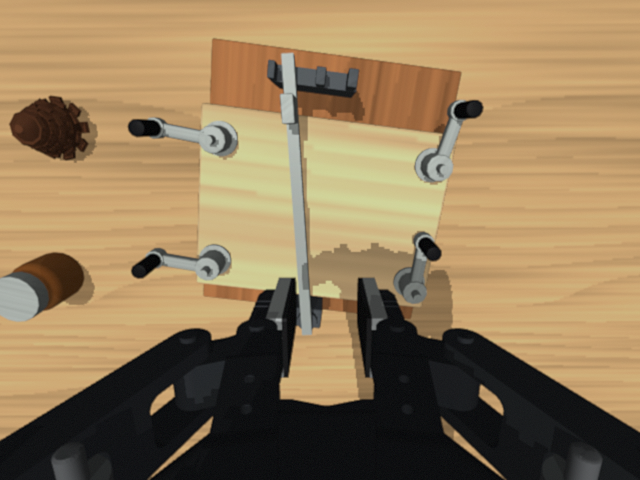

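The wrist view shows all four nuts. The peg tops are near (138,128) FL, (140,270) NL, (474,107) FR and (435,255) NR. The hubs are near (217,138), (212,262), (434,165) and (412,288). The bar tab is near (289,100).

```bash
cat > meas.py <<'E'
import sys
from h import *
from rig import r
f=np.load(f"pics/{sys.argv[1]}.npz");p,d,T=f["p"],f["d"],f["T"];cal=r.get_calibration("wrist");P=cloud(d,cal,T)
ok=(d>0)&(P[...,0]>350)&(P[...,0]<800)&(P[...,1]<300)&(P[...,1]>-200)
def cl(m,mn,tag):
    n,L,st,ce=cv2.connectedComponentsWithStats(m.astype(np.uint8))
    for i in range(1,n):
        if st[i,4]>=mn:
            q=P[L==i];mm=(q.max(0)+q.min(0))/2;print(tag,ce[i].round(),st[i,4],"mean",q.mean(0).round(1),"mid",mm.round(1),"size",np.ptp(q,0).round(1),p[L==i].mean(0).round())
z=P[...,2]
cl(ok&(z>124)&(z<150),15,"top")
cl(ok&(z>112)&(z<124),8,"stud")
cl(ok&(z>103)&(z<112),40,"hub")
h=np.median(z[ok&(z>60)&(z<84)]);print("board z",h,"table",np.median(P[200:260,550:630,2]))
E
python3 meas.py w1
```

```text
top [288. 108.] 417 mean [632.3  75.  134.4] mid [632.2  75.4 130.4] size [21.3 10.8 12.7] [166. 172. 167.]
top [472. 109.] 352 mean [631.  -66.8 134.8] mid [631.1 -68.1 131.7] size [13.4 13.3 15.4] [34. 31. 29.]
top [140. 128.] 370 mean [618.9 190.9 134.6] mid [618.9 192.3 131.8] size [13.2 13.6 15.4] [31. 28. 26.]
top [432. 252.] 282 mean [515.4 -44.1 135.4] mid [514.2 -45.3 132.4] size [13.9 13.3 16.5] [33. 30. 28.]
top [142. 269.] 308 mean [501.  206.4 134.2] mid [499.8 207.7 131.5] size [13.8 13.4 14.8] [31. 28. 24.]
stud [353.  78.] 205 mean [655.6  24.2 119.6] mid [655.9  24.2 117. ] size [14.6  8.7  9.9] [80. 81. 82.]
stud [295. 109.] 33 mean [632.4  70.4 117.7] mid [632.1  70.5 118.1] size [20.7  0.9 11.3] [53. 56. 55.]
stud [459. 111.] 82 mean [630.5 -63.1 118.1] mid [631.1 -63.9 118.1] size [12.7  4.7 11.5] [13. 13. 14.]
stud [153. 128.] 114 mean [618.7 187.7 118. ] mid [618.8 188.8 118.1] size [13.6  6.5 11.8] [19. 18. 17.]
stud [208. 140.] 100 mean [609.  143.2 118.8] mid [609.  143.5 116.7] size [7.5 7.5 9.3] [147. 153. 148.]
stud [443. 169.] 96 mean [583.3 -53.6 118.9]
[... 473 characters left out ...]
 95.]
hub [271.  69.] 150 mean [664.3  90.1 107.5] mid [664.3  90.3 106.6] size [13.7  7.1  7. ] [77. 77. 78.]
hub [321.  76.] 182 mean [659.   49.7 107.7] mid [659.3  49.8 106.6] size [14.6  9.2  6.9] [81. 83. 85.]
hub [446. 147.] 1106 mean [601.  -58.  106.7] mid [605.6 -57.9 107.4] size [68.  31.1  8.8] [153. 158. 152.]
hub [193. 135.] 1140 mean [612.6 159.7 107.1] mid [612.4 164.4 107.5] size [30.3 64.5  8.9] [153. 157. 152.]
hub [417. 273.] 844 mean [484.  -39.8 107.8] mid [488.  -40.  107.4] size [69.7 25.7  8.8] [112. 115. 111.]
hub [188. 263.] 905 mean [495.4 176.1 107.1] mid [493.8 181.8 107.5] size [29.6 68.9  8.9] [142. 146. 141.]
board z 79.23473872012232 table 0.7492194326899266
```

Call:
jog_arm(series=[[-8,0,0,0,0,0,0.4],[-8,0,0,0,0,0,0.4],[-8,0,0,0,0,0,0.4],[-8,0,0,0,0,0,0.4],[-8,0,0,0,0,0,0.4],[-8,0,0,0,0,0,0.4],[-8,0,0,0,0,0,0.4],[-8,0,0,0,0,0,0.4],[-8,0,0,0,0,0,0.4],[-7,0,0,0,0,0,0.4],[0,0,0,0,0,0,0.4]])

```text
clock: 3.55
eef_pos: [548.1, 45.1, 291.2]
tcp_rot: [-3.119, 1.571, 2.973]
contact_force: [-0.5, 1.1, -0.8]
opening: 0.404
```

```bash
cat > g.py <<'E'
import sys
from h import *
from rig import r
s=r.sense();a=list(map(float,sys.argv[1:]));print(s["clock"],s["eef_pos"].round(1),s["opening"].round(3),s["contact_force"].round(1));print(go(s,a[:3],a[3]))
E
python3 g.py 500 207.6 160 -0.195
```

```text
Traceback (most recent call last):
  File "g.py", line 4, in <module>
    s=r.sense();a=list(map(float,sys.argv[1:]));print(s["clock"],s["eef_pos"].round(1),s["opening"].round(3),s["contact_force"].round(1));print(go(s,a[:3],a[3]))
                                                                                       ^^^^^^^^^^^^^^^^^^
AttributeError: 'float' object has no attribute 'round'
```

```bash
sed -i 's/s\["opening"\].round(3)/s["opening"]/' g.py;python3 g.py 500 207.6 160 -0.195
```

```text
3.55 [548.1  45.1 291.2] 0.40366297021182396 [-0.5  1.1 -0.8]
(np.float64(-0.1915397945546924), np.float64(0.1982551682643026), array([13.12, 15.03, -7.81]), array([13.12, 15.01, -7.86]))
```

Call:
jog_arm(series=[[0,0,0,2,3,-1.56,0.4],[0,0,0,2,3,-1.56,0.4],[0,0,0,3,3,-1.56,0.4],[0,0,0,3,3,-1.56,0.4],[0,0,0,3.1,3,-1.56,0.4],[0,0,0,0,0,0,0.4],[0,0,0,0,0,0,0.4]])

```text
clock: 4.25
eef_pos: [500.5, 208.0, 159.7]
tcp_rot: [-2.415, 1.569, -2.61]
contact_force: [0.8, 0.3, 0.6]
opening: 0.4
```

```bash
python3 g.py 500 207.6 114 -0.195; python3 shot.py w2;python3 meas.py w2|grep top
```

```text
4.25 [500.5 208.  159.7] 0.3996444477788788 [0.8 0.3 0.6]
(np.float64(-0.19574737802475856), np.float64(-0.04282160651949518), array([ 4.57, -0.04, -0.03]), array([ 4.57, -0.04, -0.03]))
4.25 [500.5 208.  159.7] [ 0.39  0.31  1.88 -0.    0.96  0.59] 0.3996444477788788 [0.8 0.3 0.6] -0.19574737802475856
top [567. 256.] 1076 mean [617.  195.2 134.1] mid [618.9 193.9 131.7] size [14.4 13.7 15.3] [24. 22. 21.]
top [323. 271.] 792 mean [500.2 210.9 135.4] mid [499.8 209.5 131.7] size [13.7 13.4 15. ] [24. 24. 24.]
```

View pics/w2.png

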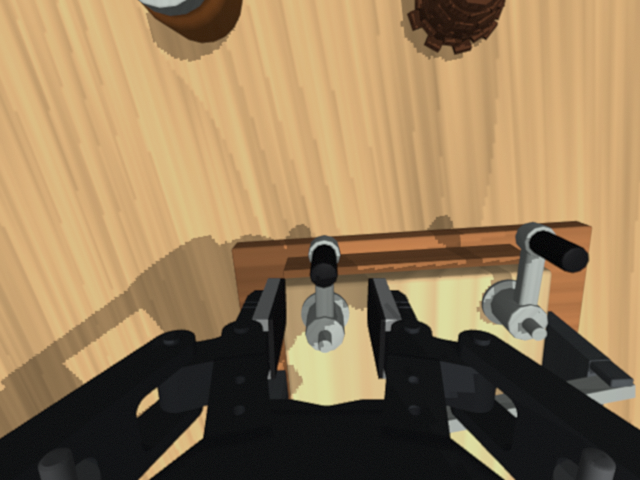

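The NL peg at (323,265) is centred between the jaws. I'll go down and grip it.

Call:
jog_arm(series=[[0,0,0,2.3,0,0,0.4],[0,0,0,2.3,0,0,0.4],[0,0,0,0,0,0,0.4],[0,0,0,0,0,0,0.1],[0,0,0,0,0,0,0.1],[0,0,0,0,0,0,0.1],[0,0,0,0,0,0,0.1],[0,0,0,0,0,0,0.1]], force=20)

```text
clock: 5.1
eef_pos: [501.6, 207.9, 115.0]
tcp_rot: [0.464, 1.569, 0.267]
contact_force: [-0.1, -0.6, 2.1]
opening: 0.152
```

Call:
jog_arm(series=[[5.6,0,0,0.08,-0.02,0.49,0.1],[5.6,0,0,0.08,-0.02,0.49,0.1],[5.6,0,0,0.08,-0.02,0.49,0.1],[5.6,0,0,0.08,-0.02,0.49,0.1],[5.6,0,0,0.08,-0.02,0.49,0.1],[5.6,0,0,0.08,-0.02,0.49,0.1],[5.6,0,0,0.08,-0.02,0.49,0.1],[0,0,0,0,0,0,0.1],[0,0,0,0,0,0,0.1]])

```text
clock: 6.0
eef_pos: [529.6, 190.0, 109.0]
tcp_rot: [-1.439, 1.569, -2.319]
contact_force: [-2.6, -3.7, 4.5]
opening: 0.148
```

```bash
cat > st.py <<'E'
import sys
from h import *
from rig import r
S=dict(nl=(490.4,159.3),fl=(609,143.5),nr=(464.5,-38.5),fr=(583.2,-54))
k=sys.argv[1];s=r.sense();d=s["eef_pos"][:2]-np.array(S[k]);a=np.arctan2(d[1],d[0])
j=-.131+(np.pi/2 if k[1]=="l" else 0)-a
print(s["clock"],"r",np.hypot(*d).round(1),"joint",j.round(3),"z",s["eef_pos"][2].round(1),"F",s["contact_force"].round(1),"phi",go(s,s["eef_pos"],0)[0].round(3),"arm-ang",a.round(3),s["opening"])
E
python3 st.py nl
```

```text
6.0 r 49.8 joint 0.775 z 109.0 F [-2.6 -3.7  4.5] phi -0.881 arm-ang 0.665 0.14831244297208776
```

Call:
jog_arm(series=[[0,0,0,0,0,0,0.4],[0,0,0,0,0,0,0.4],[0,0,0,-3,0,0,0.4],[0,0,0,-3,0,0,0.4],[8,0,0,0,0,0,0.4],[8,0,0,0,0,0,0.4],[8,0,0,0,0,0,0.4],[8,0,0,0,0,0,0.4],[8,0,0,0,0,0,0.4],[8,0,0,0,0,0,0.4],[8,0,0,0,0,0,0.4],[0,0,0,0,0,0,0.4]])

```text
clock: 7.2
eef_pos: [530.3, 191.1, 168.8]
tcp_rot: [2.478, 1.57, 0.618]
contact_force: [-0.4, -0.4, 0.4]
opening: 0.402
```

```bash
python3 g.py 631 -68 160 -1.856
```

```text
7.2 [530.3 191.1 168.8] 0.40197505849823245 [-0.4 -0.4  0.4]
(np.float64(-1.859969517494922), np.float64(-0.22743659916238163), array([ 0.88, 17.04, 21.96]), array([ 0.88, 16.95, 22.03]))
```

Call:
jog_arm(series=[[0,0,0,0,2.43,3.14,0.4],[0,0,0,0,2.43,3.14,0.4],[0,0,0,0,2.43,3.14,0.4],[0,0,0,0,2.43,3.14,0.4],[0,0,0,0,2.43,3.14,0.4],[0,0,0,0,2.43,3.14,0.4],[0,0,0,0.9,2.43,3.14,0.4],[0,0,0,0,0,0,0.4],[0,0,0,0,0,0,0.4]])

```text
clock: 8.1
eef_pos: [630.8, -68.8, 159.2]
tcp_rot: [-1.833, 1.57, 2.593]
contact_force: [-0.1, -0.4, 0.1]
opening: 0.403
```

```bash
python3 g.py 631 -68 114 -1.856; python3 shot.py w3;python3 meas.py w3|egrep 'top|stud'
```

```text
8.1 [630.8 -68.8 159.2] 0.40306360836362465 [-0.1 -0.4  0.1]
(np.float64(-1.8566810724300584), np.float64(-0.03902257578507381), array([ 4.52, -0.  , -0.08]), array([ 4.52, -0.  , -0.08]))
8.1 [630.8 -68.8 159.2] [-0.11  0.44  1.67  0.    1.03  1.75] 0.40306360836362465 [-0.1 -0.4  0.1] -1.8566810724300584
top [326. 272.] 773 mean [633.1 -68.9 134.7] mid [631.8 -68.5 131.2] size [13.8 13.7 14.2] [28. 27. 27.]
top [ 65. 341.] 1425 mean [633.7  73.3 132. ] mid [632.8  74.9 130.1] size [22.3 12.7 12.3] [124. 129. 124.]
stud [326. 254.] 173 mean [636.6 -69.8 118.3] mid [634.8 -68.5 118. ] size [ 7.1 13.5 11.9] [15. 15. 16.]
stud [148. 266.] 577 mean [656.7  22.8 118.2] mid [656.1  23.7 116.8] size [14.7  9.6  9.6] [65. 68. 70.]
stud [ 84. 325.] 736 mean [634.3  71.3 118.2] mid [633.   74.9 118. ] size [22.2 11.9 12. ] [70. 72. 69.]
stud [325. 344.] 246 mean [584.7 -54.4 118.2] mid [583.6 -54.2 116.9] size [8.9 7.9 9.7] [142. 147. 142.]
stud [  2. 387.] 73 mean [609.  140.7 114.2] mid [609.3 141.2 114.6] size [7.3 4.1 5.1] [75. 78. 75.]
```

Call:
jog_arm(series=[[0,0,0,2.3,0,0,0.4],[0,0,0,2.3,0,0,0.4],[0,0,0,0,0,0,0.1],[0,0,0,0,0,0,0.1],[0,0,0,0,0,0,0.1],[0,0,0,0,0,0,0.1],[0,0,0,0,0,0,0.1],[5.7,0,0,0.08,-0.02,0.5,0.1],[5.7,0,0,0.08,-0.02,0.5,0.1],[5.7,0,0,0.08,-0.02,0.5,0.1],[5.7,0,0,0.08,-0.02,0.5,0.1],[5.7,0,0,0.08,-0.02,0.5,0.1],[5.7,0,0,0.08,-0.02,0.5,0.1],[0,0,0,0,0,0,0.1],[0,0,0,0,0,0,0.1]])

```text
clock: 9.65
eef_pos: [613.4, -91.4, 108.5]
tcp_rot: [-1.399, 1.567, 2.429]
contact_force: [-2.2, 6.9, -9.9]
opening: 0.149
```

```bash
python3 st.py fr
```

```text
9.65 r 48.1 joint 0.761 z 108.5 F [-2.2  6.9 -9.9] phi -2.455 arm-ang -0.892 0.14898203679511673
```

Call:
jog_arm(series=[[0,0,0,0,0,0,0.4],[0,0,0,0,0,0,0.4],[0,0,0,-2.6,0,0,0.4],[0,0,0,-2.6,0,0,0.4],[-8.5,0,0,0,0,0,0.4],[-8.5,0,0,0,0,0,0.4],[-8.5,0,0,0,0,0,0.4],[-8.5,0,0,0,0,0,0.4],[-8.5,0,0,0,0,0,0.4],[0,0,0,0,-2.6,-0.8,0.4],[0,0,0,0,-2.6,-0.8,0.4],[0,0,0,0,-2.6,-0.8,0.4],[0,0,0,0,-2.6,-0.8,0.4],[0,0,0,0,0,0,0.4],[0,0,0,0,0,0,0.4]])

```text
clock: 11.15
eef_pos: [517.7, -46.7, 162.3]
tcp_rot: [1.556, 1.567, -0.157]
contact_force: [0.5, -0.4, 0.3]
opening: 0.399
```

```bash
python3 g.py 514.3 -45.2 114 -1.705; python3 shot.py w4;python3 meas.py w4|egrep 'top|stud'
```

```text
11.15 [517.7 -46.7 162.3] 0.39872099455328586 [ 0.5 -0.4  0.3]
(np.float64(-1.7124746905679131), np.float64(-0.4282682227076753), array([ 4.83, -0.38, -0.1 ]), array([ 4.83, -0.38, -0.11]))
11.15 [517.7 -46.7 162.3] [-0.09  0.27  1.92 -0.    0.94  1.62] 0.39872099455328586 [ 0.5 -0.4  0.3] -1.7124746905679131
top [399.  50.] 957 mean [614.6 -91.9 131.2] mid [615.  -92.3 128.9] size [13.7 13.5  9.7] [33. 31. 31.]
top [17. 67.] 1910 mean [631.1  72.7 131.8] mid [632.4  74.7 130.5] size [22.6 11.3 12.9] [104. 107. 103.]
top [325. 278.] 777 mean [516.  -45.6 135.5] mid [514.2 -45.3 131.9] size [13.8 13.8 15.8] [22. 22. 21.]
stud [130.   8.] 399 mean [651.1  23.6 117.8] mid [651.9  24.2 117. ] size [7.1 9.  9.7] [50. 53. 54.]
stud [44. 71.] 959 mean [631.3  71.2 118.1] mid [632.4  74.2 118. ] size [22.5 10.7 12. ] [56. 57. 55.]
stud [386.  64.] 155 mean [611.7 -88.1 118.1] mid [614.3 -90.3 118. ] size [12.2  9.2 11.8] [11. 11. 12.]
stud [322. 136.] 215 mean [583.5 -54.  120. ] mid [583.5 -54.  120. ] size [7.7 7.6 3.4] [177. 184. 178.]
stud [325. 260.] 176 mean [519.4 -46.  118. ] mid [517.8 -45.4 118. ] size [ 6.7 13.4 11.9] [11. 12. 12.]
stud [326. 348.] 239 mean [465.8 -38.7 118.3] mid [464.8 -38.5 116.9] size [8.5 7.8 9.7] [97. 99. 95.]
```

Call:
jog_arm(series=[[0,0,0,2.4,-0.38,-0.1,0.4],[0,0,0,2.4,0,0,0.4],[0,0,0,0,0,0,0.1],[0,0,0,0,0,0,0.1],[0,0,0,0,0,0,0.1],[0,0,0,0,0,0,0.1],[0,0,0,0,0,0,0.1],[5.4,0,0,0.075,-0.02,0.47,0.1],[5.4,0,0,0.075,-0.02,0.47,0.1],[5.4,0,0,0.075,-0.02,0.47,0.1],[5.4,0,0,0.075,-0.02,0.47,0.1],[5.4,0,0,0.075,-0.02,0.47,0.1],[5.4,0,0,0.075,-0.02,0.47,0.1],[5.4,0,0,0.075,-0.02,0.47,0.1],[5.4,0,0,0.075,-0.02,0.47,0.1],[0,0,0,0,0,0,0.1],[0,0,0,0,0,0,0.1]])

```text
clock: 12.9
eef_pos: [494.7, -76.9, 107.0]
tcp_rot: [-2.053, 1.57, 1.766]
contact_force: [-1.1, 3.2, -9.9]
opening: 0.154
```

```bash
python3 st.py nr
```

```text
12.9 r 48.8 joint 0.774 z 107.0 F [-1.1  3.2 -9.9] phi -2.465 arm-ang -0.905 0.15364778635879883
```

Call:
jog_arm(series=[[0,0,0,0,0,0,0.4],[0,0,0,0,0,0,0.4],[0,0,0,-3,0,0,0.4],[0,0,0,-3,0,0,0.4],[-8.1,0,0,0,0,0,0.4],[-8.1,0,0,0,0,0,0.4],[-8.1,0,0,0,0,0,0.4],[-8.1,0,0,0,0,0,0.4],[-8.1,0,0,0,0,0,0.4],[-8.1,0,0,0,0,0,0.4],[-8.1,0,0,0,0,0,0.4],[-8.1,0,0,0,0,0,0.4],[-8.1,0,0,0,0,0,0.4],[-8.1,0,0,0,0,0,0.4],[-8.1,0,0,0,0,0,0.4],[-8.1,0,0,0,0,0,0.4],[-8.1,0,0,0,0,0,0.4],[-8.1,0,0,0,0,0,0.4],[-8.1,0,0,0,0,0,0.4],[-8.1,0,0,0,0,0,0.4]])

```text
clock: 14.9
eef_pos: [495.8, -77.4, 167.9]
tcp_rot: [-0.077, 1.568, -0.276]
contact_force: [-0.4, 0.6, 0.2]
opening: 0.397
```

Call:
jog_arm(series=[[0,0,0,0,4.1,0.97,0.4],[0,0,0,0,4.1,0.97,0.4],[0,0,0,0,4.1,0.97,0.4],[0,0,0,0,4.1,0.97,0.4],[0,0,0,0,4.1,0.97,0.4],[0,0,0,0,4.1,0.97,0.4],[0,0,0,0,4.1,0.97,0.4],[0,0,0,0,0,0,0.4],[0,0,0,0,0,0,0.4]])

```text
clock: 15.8
eef_pos: [620.2, 190.9, 167.2]
tcp_rot: [0.144, 1.57, -0.059]
contact_force: [-1.2, -1.0, -0.3]
opening: 0.4
```

```bash
python3 g.py 618.9 192.5 114 -0.2; python3 shot.py w5;python3 meas.py w5|egrep 'top|stud'
```

```text
15.8 [620.2 190.9 167.2] 0.39997307233740437 [-1.2 -1.  -0.3]
(np.float64(-0.20274086516065043), np.float64(-0.15704000591971534), array([ 5.32,  0.13, -0.17]), array([ 5.32,  0.13, -0.17]))
15.8 [620.2 190.9 167.2] [ 0.3   0.45  1.64 -0.    1.05  0.5 ] 0.39997307233740437 [-1.2 -1.  -0.3] -0.20274086516065043
top [322. 263.] 724 mean [619.6 195.2 135.4] mid [619.2 193.7 131.9] size [13.7 13.7 15.2] [27. 26. 27.]
top [163. 298.] 632 mean [532.  191.  130.5] mid [530.8 190.3 128.8] size [13.5 13.5  9.4] [18. 18. 19.]
stud [322. 245.] 155 mean [620.4 198.8 118.1] mid [619.3 197.  117.9] size [13.3  7.2 11.8] [17. 17. 18.]
stud [176. 284.] 299 mean [534.8 192.9 118.4] mid [532.  190.8 118.1] size [11.8 12.9 11.9] [13. 12. 11.]
stud [323. 333.] 219 mean [609.7 145.7 118.5] mid [609.5 144.8 116.9] size [7.7 8.2 9.7] [126. 131. 127.]
stud [124. 346.] 267 mean [491.9 160.7 118.1] mid [490.7 159.8 117. ] size [9.1 8.9 9.9] [94. 96. 92.]
```

Call:
jog_arm(series=[[0,0,0,2.6,0.15,-0.15,0.4],[0,0,0,2.6,0,0,0.4],[0,0,0,0,0,0,0.1],[0,0,0,0,0,0,0.1],[0,0,0,0,0,0,0.1],[0,0,0,0,0,0,0.1],[0,0,0,0,0,0,0.1],[5.6,0,0,0.08,-0.02,0.49,0.1],[5.6,0,0,0.08,-0.02,0.49,0.1],[5.6,0,0,0.08,-0.02,0.49,0.1],[5.6,0,0,0.08,-0.02,0.49,0.1],[5.6,0,0,0.08,-0.02,0.49,0.1],[5.6,0,0,0.08,-0.02,0.49,0.1],[5.6,0,0,0.08,-0.02,0.49,0.1],[0,0,0,0,0,0,0.1],[0,0,0,0,0,0,0.1]])

```text
clock: 17.45
eef_pos: [644.8, 173.2, 108.8]
tcp_rot: [-2.027, 1.565, -2.918]
contact_force: [-5.9, -0.3, -10.3]
opening: 0.152
```

```bash
python3 st.py fl
```

```text
17.45 r 46.6 joint 0.747 z 108.8 F [ -5.9  -0.3 -10.3] phi -0.891 arm-ang 0.693 0.15184923635262182
```

Call:
jog_arm(series=[[0,0,0,0,0,0,0.1],[5.6,0,0,0.1,0.01,0.49,0.1],[5.6,0,0,0.1,0.01,0.49,0.1],[5.6,0,0,0.1,0.01,0.49,0.1],[5.6,0,0,0.08,0,0.49,0.1],[5.6,0,0,0.08,0,0.49,0.1],[5.6,0,0,0.08,-0.02,0.49,0.1],[5.6,0,0,0.08,-0.02,0.49,0.1],[0,0,0,0,0,0,0.1]])

```text
clock: 18.35
eef_pos: [655.9, 142.9, 102.5]
tcp_rot: [-1.574, 1.562, 3.131]
contact_force: [-11.9, 3.1, -6.2]
opening: 0.154
```

```bash
python3 st.py fl
```

```text
18.35 r 46.9 joint 1.453 z 102.5 F [-11.9   3.1  -6.2] phi -1.578 arm-ang -0.013 0.15373420526539824
```

Call:
jog_arm(series=[[2.5,0,0,0.03,0,0.22,0.1],[1,0,0,0,0,0.2,0.1],[0,0,0,0,0,0,0.1]])

```text
clock: 18.65
eef_pos: [655.7, 140.2, 102.3]
tcp_rot: [-1.745, 1.562, 2.901]
contact_force: [-10.1, 9.7, -6.9]
opening: 0.153
```

```bash
python3 st.py fl
```

```text
18.65 r 46.8 joint 1.51 z 102.3 F [-10.1   9.7  -6.9] phi -1.637 arm-ang -0.07 0.15264999572815552
```

Call:
jog_arm(series=[[0,0,0,0,0,0,0.4],[0,0,0,0,0,0,0.4],[0,0,0,-3,0,0,0.4],[0,0,0,-3,0,0,0.4],[8.1,0,0,0,0,0,0.4],[8.1,0,0,0,0,0,0.4],[8.1,0,0,0,0,0,0.4],[8.1,0,0,0,0,0,0.4],[0,0,0,0,0,4.5,0.4],[0,0,0,0,0,4.5,0.4],[0,0,0,0,0,4.5,0.4],[0,0,0,0,0,4.5,0.4],[0,0,0,0,0,4.5,0.4],[0,0,0,0,0,4.5,0.4],[0,0,0,0,0,0,0.4],[0,0,0,0,0,0,0.4]])

```text
clock: 20.25
eef_pos: [501.6, -80.3, 164.3]
tcp_rot: [2.017, 1.568, -0.185]
contact_force: [0.9, 0.4, 1.5]
opening: 0.396
```

```bash
python3 g.py 495.1 -77.4 107 -2.2; python3 shot.py w6;python3 meas.py w6|egrep 'top|stud'
```

```text
20.25 [501.6 -80.3 164.3] 0.3963389961954072 [0.9 0.4 1.5]
(np.float64(-2.2026917797651313), np.float64(-0.15422761992072975), array([ 5.72, -0.71,  0.16]), array([ 5.72, -0.71,  0.16]))
20.25 [501.6 -80.3 164.3] [-0.16  0.25  1.95 -0.    0.94  2.04] 0.3963389961954072 [0.9 0.4 1.5] -2.2026917797651313
top [200.  60.] 945 mean [614.  -93.2 131. ] mid [614.8 -92.6 128.8] size [13.9 13.9  9.6] [33. 31. 31.]
top [330. 278.] 612 mean [497.  -78.2 130.8] mid [495.9 -77.4 128.8] size [14.4 13.9  9.5] [21. 20. 20.]
stud [217.  70.] 233 mean [610.2 -95.  118.3] mid [612.  -93.5 118. ] size [ 8.4 12.1 11.9] [15. 15. 15.]
stud [192. 167.] 279 mean [583.  -54.8 118.7] mid [583.3 -53.9 117. ] size [8.  8.7 9.7] [150. 156. 151.]
stud [329. 263.] 178 mean [500.2 -80.6 118.1] mid [498.  -78.7 118. ] size [ 9.4 11.5 11.9] [13. 12. 12.]
stud [308. 347.] 226 mean [465.3 -39.4 118.2] mid [464.6 -38.7 117. ] size [ 8.5  8.4 10. ] [134. 138. 132.]
```

Call:
jog_arm(series=[[0,0,0,2.8,-0.65,0.13,0.4],[0,0,0,2.9,0,0,0.4],[0,0,0,0,0,0,0.1],[0,0,0,0,0,0,0.1],[0,0,0,0,0,0,0.1],[0,0,0,0,0,0,0.1],[0,0,0,0,0,0,0.1],[5.6,0,0,0.08,-0.14,0.47,0.1],[5.6,0,0,0.08,-0.14,0.47,0.1],[5.6,0,0,0.08,-0.14,0.47,0.1],[5.6,0,0,0.08,-0.14,0.47,0.1],[5.6,0,0,0.08,-0.14,0.47,0.1],[5.6,0,0,0.08,-0.14,0.47,0.1],[5.6,0,0,0.08,-0.14,0.47,0.1],[2,0,0,0.04,-0.09,0.28,0.1],[0,0,0,0,0,0,0.1],[0,0,0,0,0,0,0.1]])

```text
clock: 22.0
eef_pos: [461.4, -86.5, 100.1]
tcp_rot: [-2.565, 1.568, 0.798]
contact_force: [4.2, 11.8, -18.3]
opening: 0.154
```

```bash
python3 st.py nr
```

```text
22.0 r 48.1 joint 1.504 z 100.1 F [  4.2  11.8 -18.3] phi -2.92 arm-ang -1.635 0.15357184450963
```

Call:
jog_arm(series=[[0,0,0,0,-0.06,0.2,0.1],[0,0,0,0,0,0,0.1],[0,0,0,0,0,0,0.4],[0,0,0,0,0,0,0.4],[0,0,0,-3,0,0,0.4],[0,0,0,-3.2,0,0,0.4],[0,0,0,0,0,0,0.4]])

```text
clock: 22.7
eef_pos: [461.7, -88.6, 166.4]
tcp_rot: [2.688, 1.562, -0.232]
contact_force: [0.3, 0.5, -0.4]
opening: 0.398
```

```bash
python3 shot.py w7;python3 meas.py w7|egrep 'top|stud'
```

```text
22.7 [461.7 -88.6 166.4] [-0.19  0.19  2.02 -0.    0.92  2.73] 0.39774710605219066 [ 0.3  0.5 -0.4] -2.9191673549525365
top [ 31. 194.] 866 mean [613.  -93.5 130.1] mid [614.3 -92.8 129. ] size [14.5 13.9  9.9] [34. 32. 29.]
top [329. 264.] 473 mean [461.6 -88.8 125.7] mid [461.6 -88.6 125.8] size [13.7 13.1  3.5] [25. 25. 25.]
stud [ 55. 189.] 429 mean [610.2 -94.8 118.2] mid [612.1 -93.2 118. ] size [10.1 12.9 12. ] [17. 15. 13.]
stud [329. 250.] 166 mean [462.6 -93.6 118.4] mid [461.8 -92.2 118. ] size [13.1  6.3 11.9] [13. 12. 12.]
stud [104. 269.] 280 mean [582.4 -54.8 117.9] mid [583.2 -54.1 116.5] size [9.2 8.2 8.6] [137. 140. 134.]
stud [305. 335.] 220 mean [464.5 -39.7 118.3] mid [464.4 -38.8 116.8] size [7.8 8.5 9.3] [144. 149. 142.]
stud [  7. 429.] 152 mean [637.9  71.  116. ] mid [638.3  70.8 117.3] size [10.7  4.3 10.4] [66. 69. 67.]
```

Call:
jog_arm(series=[[-8.2,0,0,0,0,0,0.4],[-8.2,0,0,0,0,0,0.4],[-8.2,0,0,0,0,0,0.4],[-8.2,0,0,0,0,0,0.4],[-8.2,0,0,0,0,0,0.4],[0,0,0,0,3.15,-2.18,0.4],[0,0,0,0,3.15,-2.18,0.4],[0,0,0,0,3.15,-2.18,0.4],[0,0,0,0,3.15,-2.18,0.4],[0,0,0,0,0,0,0.4],[0,0,0,0,0,0,0.4]])

```text
clock: 23.85
eef_pos: [611.3, -92.0, 160.6]
tcp_rot: [-0.971, 1.569, 3.109]
contact_force: [-0.3, 0.7, 0.0]
opening: 0.4
```

```bash
python3 g.py 614.9 -92.7 107 -2.2; python3 shot.py w8;python3 meas.py w8|egrep 'top|stud'
```

```text
23.85 [611.3 -92.  160.6] 0.40007189006733523 [-0.3  0.7  0. ]
(np.float64(-2.2034494888246834), np.float64(-0.19764115113189076), array([ 5.36,  0.34, -0.16]), array([ 5.36,  0.34, -0.16]))
23.85 [611.3 -92.  160.6] [-0.15  0.42  1.71 -0.    1.02  2.05] 0.40007189006733523 [-0.3  0.7  0. ] -2.2034494888246834
top [324. 263.] 646 mean [616.2 -93.4 130.9] mid [615.5 -92.8 128.8] size [13.6 13.7  9.5] [25. 24. 25.]
top [ 56. 396.] 324 mean [641.3  73.  130.9] mid [640.5  75.7 130. ] size [ 6.5 12.4 11.9] [106. 109. 105.]
top [472. 451.] 94 mean [464.  -92.8 125.5] mid [462.9 -92.3 125.5] size [12.   5.8  3.1] [28. 25. 22.]
stud [324. 247.] 167 mean [619.5 -95.8 118.2] mid [617.6 -93.8 118. ] size [ 9.  11.4 12. ] [16. 16. 16.]
stud [114. 316.] 561 mean [656.2  22.4 117.8] mid [656.2  23.9 116.7] size [14.3 10.7  9.3] [63. 65. 66.]
stud [303. 335.] 239 mean [584.3 -54.8 118.2] mid [583.5 -54.1 116.7] size [8.4 8.9 9.3] [143. 148. 142.]
stud [ 75. 380.] 288 mean [639.8  71.3 117.8] mid [639.1  73.1 118. ] size [ 9.3  8.2 11.9] [67. 69. 67.]
stud [463. 439.] 272 mean [466.7 -91.3 117.5] mid [465.2 -90.1 118. ] size [ 9.  10.7 11.9] [17. 16. 14.]
```

Call:
jog_arm(series=[[0,0,0,2.7,0.38,-0.18,0.4],[0,0,0,2.7,0,0,0.4],[0,0,0,0,0,0,0.1],[0,0,0,0,0,0,0.1],[0,0,0,0,0,0,0.1],[0,0,0,0,0,0,0.1],[0,0,0,0,0,0,0.1],[5.6,0,0,0.08,-0.13,0.48,0.1],[5.6,0,0,0.08,-0.13,0.48,0.1],[5.6,0,0,0.08,-0.13,0.48,0.1],[5.6,0,0,0.08,-0.13,0.48,0.1],[5.6,0,0,0.08,-0.13,0.48,0.1],[5.6,0,0,0.08,-0.13,0.48,0.1],[5.6,0,0,0.08,-0.13,0.48,0.1],[3,0,0,0.05,-0.1,0.38,0.1],[0,0,0,0,-0.06,0.22,0.1],[0,0,0,0,0,0,0.1],[0,0,0,0,0,0,0.1]])

```text
clock: 25.7
eef_pos: [578.4, -102.7, 101.6]
tcp_rot: [-2.296, 1.567, 1.046]
contact_force: [9.4, 13.8, -20.4]
opening: 0.157
```

```bash
python3 st.py fr
```

```text
25.7 r 49.0 joint 1.538 z 101.6 F [  9.4  13.8 -20.4] phi -2.941 arm-ang -1.669 0.15715387804439937
```

Call:
jog_arm(series=[[0,0,0,0,0,0,0.4],[0,0,0,0,0,0,0.4],[0,0,0,-3,0,0,0.4],[0,0,0,-3,0,0,0.4],[-8.2,0,0,0,0,0,0.4],[-8.2,0,0,0,0,0,0.4],[-8.2,0,0,0,0,0,0.4],[-8.2,0,0,0,0,0,0.4],[-8.2,0,0,0,0,0,0.4],[-8.2,0,0,0,0,0,0.4],[-8.2,0,0,0,0,0,0.4],[-8.2,0,0,0,0,0,0.4],[-8.2,0,0,0,0,0,0.4],[-8.2,0,0,0,0,0,0.4],[-8.2,0,0,0,0,0,0.4],[-8.2,0,0,0,0,0,0.4],[-8.2,0,0,0,0,0,0.4],[-8.2,0,0,0,0,0,0.4]])

```text
clock: 27.5
eef_pos: [578.1, -105.8, 163.1]
tcp_rot: [0.55, 1.569, -0.381]
contact_force: [-0.6, -0.6, 0.1]
opening: 0.4
```

Call:
jog_arm(series=[[0,0,0,0,1.93,-3.77,0.4],[0,0,0,0,1.93,-3.77,0.4],[0,0,0,0,1.93,-3.77,0.4],[0,0,0,0,1.93,-3.77,0.4],[0,0,0,0,1.93,-3.77,0.4],[0,0,0,0,1.93,-3.77,0.4],[0,0,0,0,1.93,-3.77,0.4],[0,0,0,0,0,0,0.4],[0,0,0,0,0,0,0.4]])

```text
clock: 28.4
eef_pos: [530.4, 188.0, 162.8]
tcp_rot: [0.958, 1.569, 0.024]
contact_force: [-1.3, -1.4, 0.5]
opening: 0.395
```

```bash
python3 g.py 531 190.5 107 -0.919; python3 shot.py w9;python3 meas.py w9|egrep 'top|stud'
```

```text
28.4 [530.4 188.  162.8] 0.39528973064455764 [-1.3 -1.4  0.5]
(np.float64(-0.934321055741501), np.float64(-0.8778318316726789), array([ 5.58,  0.19, -0.16]), array([ 5.58,  0.19, -0.16]))
28.4 [530.4 188.  162.8] [ 0.34  0.33  1.83 -0.    0.97  1.27] 0.39528973064455764 [-1.3 -1.4  0.5] -0.934321055741501
top [569. 115.] 707 mean [658.6 142.  125.8] mid [658.9 141.6 126. ] size [13.5 13.6  4.1] [32. 30. 29.]
top [623. 242.] 1312 mean [630.3  78.8 131.7] mid [632.3  76.1 130.5] size [22.1 12.5 12.9] [107. 110. 107.]
top [323. 266.] 618 mean [531.4 190.6 130.8] mid [530.7 190.  128.8] size [13.3 13.9  9. ] [29. 28. 28.]
stud [549. 116.] 405 mean [655.7 145.5 118.2] mid [657.6 143.2 118. ] size [11.3 11.2 11.9] [14. 12. 11.]
stud [484. 193.] 293 mean [609.  145.4 118.7] mid [609.1 144.3 116.9] size [7.9 8.7 9.2] [139. 144. 139.]
stud [603. 231.] 763 mean [631.5  80.3 118.3] mid [632.4  76.1 118. ] size [22.1 12.5 11.9] [68. 70. 67.]
stud [323. 251.] 169 mean [534.8 192.9 118.2] mid [532.6 190.9 118. ] size [ 9.9 11.6 11.8] [15. 15. 15.]
stud [324. 340.] 235 mean [491.3 160.6 118.5] mid [490.6 160.1 116.8] size [8.8 8.1 9.5] [95. 98. 94.]
```

Call:
jog_arm(series=[[0,0,0,2.8,0.17,-0.14,0.4],[0,0,0,2.8,0,0,0.4],[0,0,0,0,0,0,0.1],[0,0,0,0,0,0,0.1],[0,0,0,0,0,0,0.1],[0,0,0,0,0,0,0.1],[0,0,0,0,0,0,0.1],[5.6,0,0,0.08,-0.01,0.49,0.1],[5.6,0,0,0.08,-0.01,0.49,0.1],[5.6,0,0,0.08,-0.01,0.49,0.1],[5.6,0,0,0.08,-0.01,0.49,0.1],[5.6,0,0,0.08,-0.02,0.49,0.1],[5.6,0,0,0.08,-0.02,0.49,0.1],[5.6,0,0,0.08,-0.02,0.49,0.1],[2,0,0,0.04,0,0.3,0.1],[0,0,0,0,0,0.2,0.1],[0,0,0,0,0,0,0.1],[0,0,0,0,0,0,0.1]])

```text
clock: 30.25
eef_pos: [538.4, 154.4, 99.7]
tcp_rot: [-2.115, 1.566, 2.511]
contact_force: [-9.9, 15.4, -11.4]
opening: 0.157
```

```bash
python3 st.py nl
```

```text
30.25 r 48.2 joint 1.542 z 99.7 F [ -9.9  15.4 -11.4] phi -1.657 arm-ang -0.102 0.15699830135543313
```

Call:
jog_arm(series=[[0,0,0,0,0,0,0.4],[0,0,0,0,0,0,0.4],[0,0,0,-3.3,0,0,0.4],[0,0,0,-3.3,0,0,0.4],[-7.3,0,0,0,0,0,0.4],[0,0,0,0,3.02,2.76,0.4],[0,0,0,0,3.02,2.76,0.4],[0,0,0,0,3.02,2.76,0.4],[0,0,0,0,0,0,0.4],[0,0,0,0,0,0,0.4]])

```text
clock: 31.25
eef_pos: [635.7, 72.7, 166.6]
tcp_rot: [1.608, 1.569, 0.078]
contact_force: [-0.8, 0.9, 0.0]
opening: 0.399
```

```bash
python3 g.py 632.2 75.4 112 -1.53; python3 shot.py w10;python3 meas.py w10|egrep 'top|stud|board'
```

```text
31.25 [635.7  72.7 166.6] 0.3990534017312996 [-0.8  0.9  0. ]
(np.float64(-1.5302070262956098), np.float64(-0.011861732986666894), array([ 5.46, -0.35, -0.28]), array([ 5.46, -0.35, -0.28]))
31.25 [635.7  72.7 166.6] [ 0.11  0.44  1.66 -0.    1.04  1.64] 0.3990534017312996 [-0.8  0.9  0. ] -1.5302070262956098
top [196. 216.] 524 mean [659.5 140.8 125.7] mid [659.1 140.9 125.9] size [13.7 13.5  3.6] [35. 34. 34.]
top [321. 273.] 911 mean [634.5  75.7 134.2] mid [633.1  75.7 130.5] size [22.6 10.7 12.6] [152. 157. 151.]
top [626. 365.] 426 mean [ 581.2 -102.6  126. ] mid [ 581. -103.  126.] size [14.2 13.7  3.9] [36. 33. 30.]
stud [207. 208.] 224 mean [662.2 136.9 118.4] mid [659.3 139.2 118. ] size [13.5 10.4 11.9] [17. 17. 16.]
stud [417. 226.] 489 mean [656.9  25.1 118.9] mid [656.3  24.5 117. ] size [14.7  9.5  9.8] [76. 77. 78.]
stud [321. 246.] 119 mean [643.5  76.2 118.1] mid [643.3  76.3 117.9] size [ 1.7  9.5 11.7] [82. 84. 81.]
stud [200. 298.] 240 mean [610.3 143.5 118.5] mid [609.5 144.2 116.8] size [8.2 8.1 9.5] [140. 145. 139.]
stud [534. 349.] 269 mean [584.5 -52.8 118.1] mid [583.8 -53.9 117. ] size [9.  8.7 9.9] [133. 135. 128.]
stud [612. 353.] 449 mean [583.4 -99.7 118.2] mid [ 581.1 -102.4  118. ] size [13.8 12.6 12. ] [21. 19. 16.]
board z 68.24831098036773 table 0.4971289874355307
```

View pics/w10.png

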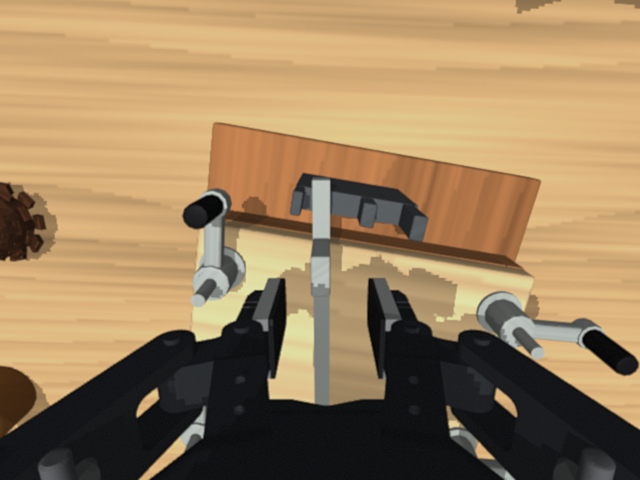

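The tab at (321,273) is centred between the jaws, and the board reads 68.2 mm, so it is seated. I'll check NL in the fixed views before moving the bar.

```bash
cat > fx.py <<'E'
import sys
from h import *
from rig import r
n=sys.argv[2];p,d=r.grab_frame(n);cv2.imwrite(f"pics/{n}{sys.argv[1]}.png",p[:,:,::-1]);cal=r.get_calibration(n);P=cloud(d,cal,pose(cal))
m=((d>0)&(P[...,2]>116)&(P[...,2]<142)&(P[...,0]>400)&(P[...,0]<720)&(P[...,1]>-150)&(P[...,1]<260)).astype(np.uint8)
k,L,st,ce=cv2.connectedComponentsWithStats(m)
for i in range(1,k):
    if st[i,4]>15: q=P[L==i];print(ce[i].round(),st[i,4],((q.max(0)+q.min(0))/2).round(1),q.max(0).round(1),p[L==i].mean(0).round())
E
python3 fx.py 1 side
```

```text
[331. 195.] 35 [ 579.5 -102.2  123.1] [586.2 -94.3 129.2] [43. 36. 27.]
[378. 210.] 34 [461.2 -85.3 123.8] [468.  -78.9 131.6] [38. 31. 25.]
[283. 238.] 101 [631.8  77.7 127.5] [643.2  84.6 138.9] [87. 92. 91.]
[259. 258.] 42 [659.  141.7 122.9] [666.1 148.5 128.6] [42. 34. 27.]
[311. 278.] 52 [539.1 157.7 122.2] [545.1 165.2 128.3] [38. 35. 28.]
```

View pics/side1.png

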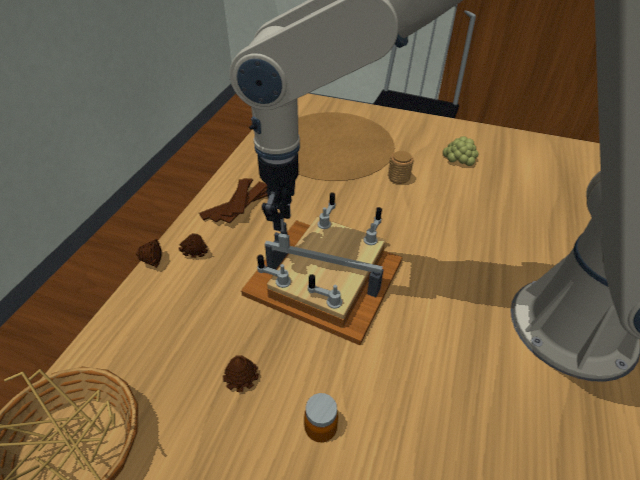

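The NL peg at (311,278) reads (539,158), which fits its stop. Now I'll grip the tab.

Call:
jog_arm(series=[[0,0,0,2.7,-0.28,-0.29,0.4],[0,0,0,2.7,0,0,0.4],[0,0,0,0,0,0,0.05],[0,0,0,0,0,0,0.05],[0,0,0,0,0,0,0.05],[0,0,0,0,0,0,0.05],[0,0,0,0,0,0,0.05]], force=30)

```text
clock: 32.05
eef_pos: [630.6, 76.6, 112.5]
tcp_rot: [-1.496, 1.569, -3.024]
contact_force: [-5.8, -0.9, -3.0]
opening: 0.104
```

```bash
python3 g.py 632.7 75.7 112 -1.53
```

```text
32.05 [630.6  76.6 112.5] 0.10381457885962701 [-5.8 -0.9 -3. ]
(np.float64(-1.527751160982858), np.float64(0.12884898448657278), array([0.05, 0.21, 0.1 ]), array([0.05, 0.21, 0.1 ]))
```

Call:
jog_arm(series=[[0,0,2.15,-0.78,-0.06,0,0.05],[0,0,2.15,-0.78,-0.06,0,0.05],[0,0,2.15,-0.78,-0.06,0,0.05],[0,0,2.15,-0.78,-0.06,0,0.05],[0,0,0,0,0,0,0.05]])

```text
clock: 32.55
eef_pos: [625.4, 76.3, 143.9]
tcp_rot: [1.57, 1.422, 0.042]
contact_force: [-6.0, -0.6, -5.0]
opening: 0.11
```

```bash
cat > bar.py <<'E'
from h import *
from rig import r
s=r.sense();d=s["eef_pos"]-np.array([425.8,67.1,95]);Rm=R.from_euler("xyz",s["tcp_rot"]).as_matrix()
rr=np.hypot(*d[:2]);print(s["clock"],"swing",(np.arctan2(d[1],d[0])+.131).round(3),"r",rr.round(1),"dz",d[2].round(1),"tilt",np.arcsin(-Rm[2,2]*0+Rm[2,1]).round(3),"lift",(np.arctan2(d[2],rr)-np.arctan2(17,207)).round(3),"phi",np.arctan2(Rm[1,2],Rm[0,2]).round(3),s["contact_force"].round(1),s["opening"])
E
python3 bar.py; python3 fx.py 2 side
```

```text
32.55 swing 0.177 r 199.8 dz 48.9 tilt 0.149 lift 0.158 phi -1.528 [-6.  -0.6 -5. ] 0.11003722374863008
[331. 195.] 37 [ 579.9 -102.4  122.1] [586.7 -94.9 128.1] [45. 38. 28.]
[378. 210.] 36 [461.4 -86.9 122.1] [468.  -79.1 127.9] [35. 30. 23.]
[298. 242.] 481 [592.1  75.6 129. ] [674.3  85.2 141.9] [88. 91. 88.]
[260. 258.] 46 [658.8 143.  122.2] [665.7 149.8 128.4] [38. 32. 26.]
[281. 266.] 16 [608.5 145.3 119.8] [612.4 149.8 122.9] [118. 117. 110.]
[311. 278.] 49 [539.5 157.2 122.5] [546.4 164.8 128. ] [34. 31. 26.]
[334. 286.] 16 [489.8 160.5 119.1] [493.6 164.1 122.2] [128. 127. 118.]
```

View pics/side2.png

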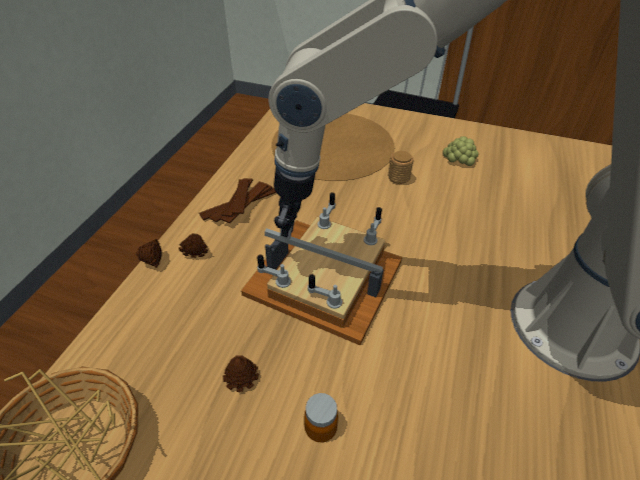

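The bar is lifted and its end at (268,236) is clear of the keeper. I'll swing it right.

Call:
jog_arm(series=[[3.3,-0.5,0,0,-0.03,1.16,0.05],[3.3,-0.5,0,0,-0.03,1.16,0.05],[3.3,-0.5,0,0,-0.03,1.16,0.05],[0,0,0,0,0,0,0.05],[0,0,0,0,0,0,0.05]])

```text
clock: 33.1
eef_pos: [624.3, 41.4, 142.8]
tcp_rot: [1.566, 1.424, -0.137]
contact_force: [-6.8, 0.1, -4.1]
opening: 0.108
```

```bash
python3 bar.py; python3 fx.py 3 scene;python3 shot.py w11
```

```text
33.1 swing 0.002 r 200.1 dz 47.8 tilt 0.147 lift 0.153 phi -1.703 [-6.8  0.1 -4.1] 0.1080366348825732
[279. 205.] 35 [462.  -90.9 122.6] [471.  -85.1 128.8] [34. 30. 26.]
[341. 228.] 38 [539.5  46.8 121.3] [564.8  50.9 126.6] [68. 67. 64.]
[389. 228.] 38 [541.2 153.4 122.7] [547.7 159.2 128.8] [34. 34. 33.]
[269. 240.] 42 [ 580.9 -107.3  122.9] [ 588.6 -100.5  129.4] [40. 35. 29.]
[337. 260.] 99 [651.3  35.2 131.7] [676.5  43.1 141.7] [83. 84. 81.]
[387. 267.] 46 [660.3 137.6 123.3] [666.8 143.7 129.9] [33. 34. 34.]
[330. 266.] 22 [656.8  20.9 120. ] [664.3  24.  123.8] [59. 57. 55.]
33.15 [624.3  41.5 142.8] [ 0.08  0.38  1.82 -0.04  0.8   1.81] 0.10498330649370874 [-6.6  0.6 -4.8] -1.7029889145113821
```

View pics/w11.png

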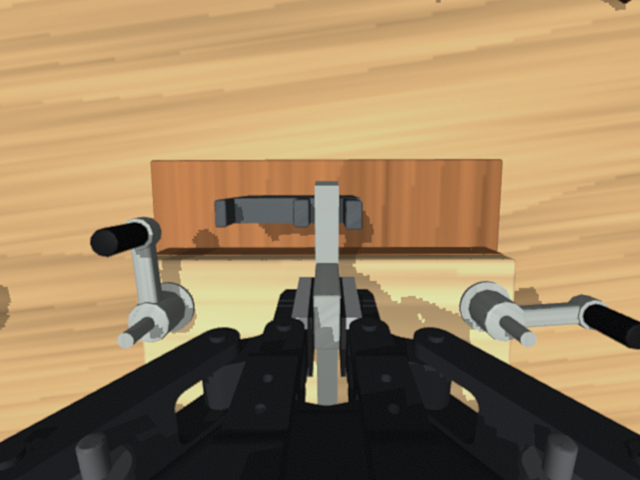

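The bar at (327,200) is over the notch, between the low cheek (301) and the tall cheek (354). I'll lower it.

Call:
jog_arm(series=[[0,0,-2.15,0.78,0.06,0,0.05],[0,0,-2.15,0.78,0.06,0,0.05],[0,0,-2.15,0.78,0.06,0,0.05],[0,0,-1.8,0.65,0.05,0,0.05],[0,0,0,0,0,0,0.05]])

```text
clock: 33.7
eef_pos: [629.2, 41.0, 112.4]
tcp_rot: [-0.221, 1.57, -1.924]
contact_force: [-8.8, 0.4, -3.3]
opening: 0.109
```

```bash
python3 bar.py
```

```text
33.7 swing 0.003 r 205.1 dz 17.4 tilt -0.0 lift 0.003 phi -1.703 [-8.8  0.4 -3.3] 0.10868837250216833
```

Release slowly, rise, and look.

Call:
jog_arm(series=[[0,0,0,0,0,0,0.35],[0,0,0,0,0,0,0.35],[0,0,0,0,0,0,0.35],[0,0,0,-2,0,0,0.35],[0,0,0,-3,0,0,0.35],[0,0,0,-4,0,0,0.35],[0,0,0,-4,0,0,0.35],[0,0,0,-4,0,0,0.35],[0,0,0,0,0,0,0.35],[0,0,0,0,0,0,0.35]])

```text
clock: 34.7
eef_pos: [631.1, 41.1, 284.9]
tcp_rot: [1.641, 1.561, -0.062]
contact_force: [-0.2, 1.0, -1.7]
opening: 0.349
```

```bash
python3 shot.py w12;python3 meas.py w12; python3 - <<'E'
from h import *
f=np.load("pics/w12.npz");from rig import r
P=cloud(f["d"],r.get_calibration("wrist"),f["T"]);q=P-np.array([425.8,67.1,0]);c,s=np.cos(.131),np.sin(.131)
x=c*q[...,0]-s*q[...,1];y=s*q[...,0]+c*q[...,1]
for a in(100,150,180,225,235,245):
    m=(f["d"]>0)&(abs(x-a)<5)&(abs(y)<40)&(P[...,2]>96)&(P[...,2]<108)
    if m.sum(): print(a,m.sum(),"y",y[m].min().round(1),y[m].max().round(1),"z",np.median(P[...,2][m]).round(1))
E
python3 fx.py 4 side
```

```text
34.7 [631.1  41.1 284.9] [ 0.06  0.32  1.57 -0.    1.25  1.77] 0.349042379271664 [-0.2  1.  -1.7] -1.702837589502945
top [203. 199.] 200 mean [659.2 140.6 125.6] mid [659.2 140.6 125.9] size [12.8 12.9  3.7] [39. 37. 34.]
top [327. 217.] 357 mean [632.   40.4 134.5] mid [631.   40.3 130.4] size [22.6 11.7 12.8] [162. 167. 160.]
top [500. 251.] 194 mean [ 580.8 -103.4  126.2] mid [ 580.5 -103.9  126.2] size [13.  14.   4.4] [41. 37. 33.]
top [215. 328.] 159 mean [540.6 155.9 125.7] mid [540.5 156.2 125.9] size [12.6 13.9  3.5] [39. 36. 33.]
stud [343. 183.] 177 mean [656.5  24.1 119.6] mid [656.1  24.2 117.4] size [14.3  9.   9.9] [77. 79. 81.]
stud [211. 195.] 78 mean [660.5 135.8 118.1] mid [659.3 137.8 118. ] size [13.   8.  11.8] [17. 17. 16.]
stud [327. 202.] 30 mean [641.7  39.4 118.5] mid [641.5  39.2 118.2] size [ 1.7  8.5 11.3] [71. 74. 71.]
stud [492. 245.] 109 mean [ 583.8 -100.2  118.1] mid [ 581.3 -102.4  117.9] size [12.  11.  11.7] [23. 20. 16.]
stud [215. 253.] 93 mean [609.7 143.2 118.7] mid [609.  143.8 116.7] size [8.1 8.1 9.1] [141. 145. 139.]
stud [439. 252.] 96 m
[... 582 characters left out ...]
 [11.4 10.5  8.5] [18. 17. 16.]
hub [223. 314.] 69 mean [544.1 152.9 107.7] mid [542.2 155.  107.5] size [ 9.9 11.8  8.9] [15. 14. 14.]
board z 68.20978686099491 table 0.7434077003809705
100 94 y -4.3 4.5 z 102.0
150 108 y -4.2 5.3 z 102.0
180 113 y -4.1 5.2 z 102.0
225 151 y -4.0 17.1 z 102.3
235 180 y -4.0 17.1 z 102.5
245 165 y -16.2 16.9 z 102.1
[331. 195.] 36 [ 580.  -101.7  122.2] [586.5 -94.  128.2] [45. 37. 27.]
[378. 210.] 34 [461.5 -87.5 122.7] [468.1 -80.5 128.8] [34. 27. 20.]
[288. 227.] 117 [640.8  35.1 127.3] [662.4  49.2 138.4] [90. 92. 89.]
[259. 258.] 40 [659.  143.3 123.9] [666.1 149.2 130. ] [36. 30. 25.]
[311. 278.] 50 [539.5 157.8 122.5] [546.2 165.  128.3] [36. 35. 29.]
```

View pics/w12.png

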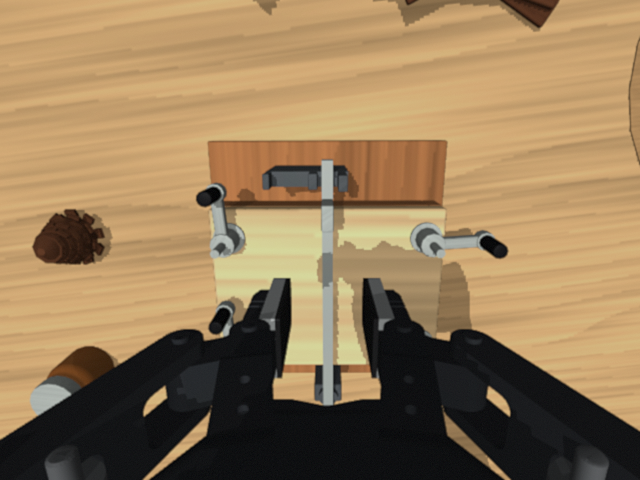

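View pics/side4.png

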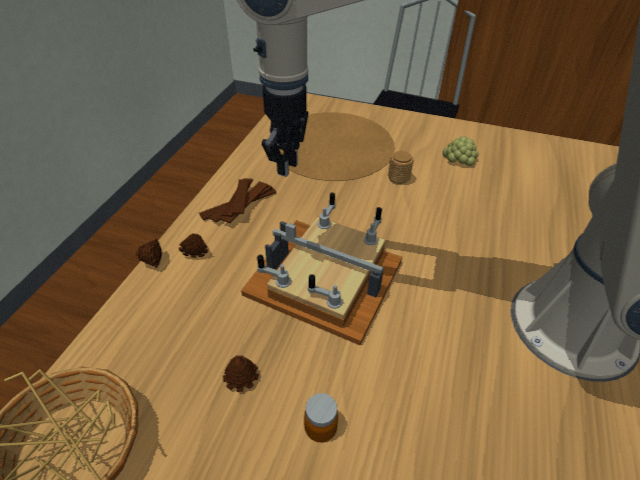

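The bar is level in the notch: its top is at 102 mm and its swing is about 0.003 rad. The nuts are at their stops and the robot is clear.

```bash
python3 -c "
from rig import r
print(r.sign_off())"
```

```text
the job is handed in; nothing more can be done
None
```

The press is closed and the drop bar is down in its notch. I handed the job in at about 34.8 s of the 72 s; `sign_off` gives no verdict, so what follows rests on my own measurements.

- **First round:** I gripped each peg and turned near left, far right, near right, then far left to about 0.75–0.79 rad.
- **Second round:** I turned far left, near right, far right, then near left to their stops, and the reaction force rose at each stop.
- **Bar:** I lifted it about 0.15 rad by its tab, swung it over the low cheek, lowered it into the notch and let go.

| Last check | Measured | Needed |
|---|---|---|
| Nuts (from peg positions) | about 1.48–1.50 rad | over 1.36 rad |
| Board height | 68.2 mm | below 70.5 mm |
| Bar swing | about 0.003 rad | within 0.032 rad |
| Bar lift | about 0 rad (bar top 102 mm, as for level) | below 0.03 rad |

- **Near right nut:** I measured its 1.50 rad just after turning it. At the end I saw it only in the side view, where it hadn't moved.
- **Bystanders:** they look unmoved in the side view, and the robot ended clear of everything at about 285 mm. I judged this by eye and didn't re-measure their positions.
- **Disagreements:** peg positions from the side camera were 1–2 mm off those from the wrist camera, which is within calibration. While gripping, the tool's distance from each stud came out 1–3 mm under 50 mm, which did no harm.

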